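# Stand a phone in the test dock by way of the sloped rest

## Task

Stand the phone that lies on the bench on its long edge in the slot of the test dock. Lay it on the sloped rest first and let go of it there, then take it by its upper long edge and lower it by hand, without dropping it, into the slot until it sits fully down; leave it there and leave the dish, pen, USB meter and tweezers where they are.

Things in the scene. Friction and masses are not known exactly. Their poses are not given: they have to be found in the camera images.
- phone_center (a point): Centre of the loose black phone, a plain slab 146 mm (its x) by 70 mm (its y) by 8 mm (its z), 0.1 to 0.2 kg. It starts lying flat on the bench, z up. Flat, it can be taken across its 70 mm width, by its two long edges. Turned end for end it serves as well.
- phone: The same phone; origin at the centre of its back face (4 mm under its centre along its z), same axes.
- rest: Fixed aluminium stand, grey base plate 150 (x) x 112 (y) x 6 mm, origin at the centre of the plate's underside, z up. Two rails 16 mm wide at x = -52 and +52 mm slope at 45 degrees, rising towards +y, facing -y and up; the 88 mm between them is open, so fingers can pass in front of and behind a phone there. Stops at the rails' feet stand 4 mm proud of a laid phone's face.
- rest_seat (a point): Centre of a phone properly laid on the rest (long side along the rest's x, lower long edge on the stops): 85 mm above the rest's origin; axes as the rest's, not sloped. The laid phone's lower edge is 25 mm below this, its upper edge 25 mm above. Let go, a phone may slide down to the stops. Its upper edge can be pinched across the 8 mm with fingers pointing down along the slope, 45 degrees.
- dock: Fixed dark grey test dock, a block 182 mm (x) by 64 mm (y) by 42 mm high, origin at the centre of its underside, z up, small lamps at its -x end. A slot 150 mm long (x) and 11 mm wide (y) opens upward in the middle of its top; a bright 45-degree lead-in widens its mouth by 4 mm on every side over the top 4 mm. The slot's floor is 8 mm above the underside.
- dock_seat (a point): Centre of a phone standing fully home on its long edge in the dock's slot: 43 mm above the dock's origin; axes as the dock's. The phone then stands 36 mm out of the dock.
- dish: Small open grey metal dish, 54 mm across, 31 mm high, loose, a bystander; origin at the centre of its underside.
- pen: Red and black marker pen, 118 mm long (y), 13 mm thick, loose, a bystander; origin at the middle of its underside.
- usb_meter: White plug-in USB meter, 70 x 30 x 12 mm, loose, a bystander; origin at the middle of its underside.
- tweezers: Tweezers 113 mm long (y), 8 mm high, loose, a bystander; origin at the middle of their underside.

How it is judged:
By the outcome, as a careful person would: the job done as asked, in the order asked, and still so for the second after the job is handed in, with the robot touching nothing.
It also fails if it takes over 61 s, if anything falls off the work surface, if the arm or the gripper's body presses on something with over 40 N, if the wrist force passes 120 N, or if a joint passes its speed limit or range.

## Robot

A 7-joint arm with a two-finger parallel gripper is mounted at the origin on a cart in front of the work surface, level with it; the furniture and walls round the work are solid. World frame = base frame: x ahead of the robot, y to its left, z up, the work surface at z = 0. Lengths are in mm, angles in rad, forces in N, time in s.
With the tool pointing down it reaches from about 425 to 975 mm from the base axis. Payload 16.7 kg.
Tool frame: the origin (TCP) lies on the centre line of the jaws, within the pads' length; the fingertips stand 8 mm ahead of it and the grasp point (between the pads) lies 11 mm behind it (manip.tip_reach is the distance from the TCP to the fingertips, in mm); z points along the fingers, y is the direction in which the jaws open and shut (so a half turn about z gives the same grasp; the last joint's range is limited). The gripper opens to 85 mm and grips with 20 to 120 N. Pads are 22 mm wide; open, the fingers measure 114 mm over their backs; the gripper's body (76 mm by 85 mm) begins 54 mm behind the grasp point. The pads swing forward as they close: fully open they stand 13 mm farther back than shut.
Start: joints at [0.955, 0.426, 0.074, 1.606, -0.034, 1.111, -0.067], TCP at [303.735, -602.762, 239.302] pointing down, gripper open.
Joint ranges: [-2.85, 2.85], [-0.5, 2.14], [-1.23, 1.37], [0.21, 2.46], [-1.02, 4.16], [0.16, 2.05], [-2.73, 2.73]. Speed limits (rad/s): [1.89, 1.89, 2.39, 2.39, 3.01, 3.01, 3.01].

## Interface

Orientations are given as a 3x3 rotation matrix whose columns are the frame's x, y, z axes.
In Python, from bench import manip gives the robot as it stands.
- The arm moves only by the tool drive_tool, never from a script. Its argument "motion" is a list that holds one entry, the list of rows, each a list of 7 numbers: the shift along the world's x, y, z in m, then the turn, a rotation vector about the world's x, y, z in rad, then the closure, from -1 (fully open) to 1 (shut). In form: [[[tx, ty, tz, rx, ry, rz, hand], ...]]. A call has exactly 8 rows; each row shifts and turns the commanded pose from where the row before left it; what a row does not reach is not made up. A row lasts 1/10 s, in which the tool goes at most 50 mm and 8.59 degrees, less where a joint would pass 70% of its speed; a pose out of reach is approached as far as the arm can. A call with a gripper value outside its range is refused whole. The fingers move at their own pace and stop on an object; the grip force is fixed at half the most. Time passes only in rows, so rows that do not move let the fingers close, or fill a call up. It gives the time, the measured TCP pose, the force and the opening at its end, in the units of the state.
- manip.get_obs(): the state, without advancing time (a new reading comes with each control period).
- manip.capture(name): name is "side" or "top" or "wrist"; returns a dict with "img" (400x640x3 uint8, red, green, blue), "intrinsics" (3x3 intrinsics, pixels), "k1" (the pictures are not rectified: a ray, as slopes to the right and down, at radius r is drawn at 1 + k1 r^2 times it, then the intrinsics apply), "rvec" (rotation vector, rad) and "tvec" (3), from world to camera coordinates, as OpenCV has them. Camera axes: x right, y down, z forward; pixel columns grow to the right and rows downward; lengths in mm; the calibration is good to about 2 mm. A picture is of the moment at which its call begins. There is no depth.
- manip.finish_job(): hands the job in, once; it reports no verdict.
Trained networks look in the newest picture that a camera, given by its name, has taken for a name from the list of things; names that differ only in an ending like _2 or _b are one class to them, and where a whole thing is asked for, a point or a joint stands for the part that bears it (a point fixed in the world has none). Each returns a list of dicts, best first, with "confidence" (0 to 1); they miss things now and then, are a little off and sometimes report something else, mostly with a low value. They report only what shows in the picture. A call takes as long as a camera call.
- manip.find_in(camera, thing): "box" ([left, top, right, bottom] in pixels, round what is visible of it).
The state is a dict: "time_s": time; "joint_positions": joint angles; "qd": joint speeds; "tau": joint torques, N m; "ee_pos": TCP position; "eef_rot": TCP orientation; "contact_force": force on the tool from outside, world axes, zero at the start; "moment": the same for the moment, N m; "finger_gap": finger opening in mm.
Only numpy, scipy, OpenCV 4.12 (cv2) and the standard library are available. Lean on these libraries where they do the work, as an engineer would, in place of code of your own. Each camera call takes 0.05 s, during which the arm holds its last target.

## Working session

There is one attempt and no reset: what is moved stays moved. The work goes in short steps, Python scripts to look and compute and a tool call to move; the robot and the scene stay as the last step left them, time stands still between calls to the robot, and variables do not carry over. Pictures are saved under pics/ and viewed, and the job is handed in when it is done.

Besides the shell and the picture viewer there is one more tool, called after "Request:" as name([rows], argument=value, ...), one row to a line, values as JSON. drive_tool: Moves the arm, as the interface text tells. Its arguments: {"type":"object","properties":{"motion":{"type":"array","items":{"type":"array","items":{"type":"array","items":{"type":"number"}}}}},"required":["motion"]}

```bash
ls; mkdir -p pics; cat > h.py <<'E'
import numpy as np, cv2, pickle
from bench import manip
def cap(n,f):
    c=manip.capture(n); cv2.imwrite('pics/'+f,c['img'][:,:,::-1]); pickle.dump(c,open('pics/'+f+'.pkl','wb')); return c
def ray(c,u,v):
    K=np.array(c['intrinsics']);k=c['k1']
    d=np.array([(u-K[0,2])/K[0,0],(v-K[1,2])/K[1,1]]);s=d.copy()
    for _ in range(30): s=d/(1+k*(s@s))
    R=cv2.Rodrigues(np.array(c['rvec'],float))[0];t=np.array(c['tvec'],float).ravel()
    return -R.T@t, R.T@np.array([s[0],s[1],1])
def at_z(c,u,v,z):
    o,d=ray(c,u,v); return o+d*(z-o[2])/d[2]
def proj(c,P):
    K=np.array(c['intrinsics']);R=cv2.Rodrigues(np.array(c['rvec'],float))[0];t=np.array(c['tvec'],float).ravel()
    p=np.atleast_2d(P)@R.T+t; s=p[:,:2]/p[:,2:]; s=s*(1+c['k1']*(s**2).sum(1))[:,None]
    return s*[K[0,0],K[1,1]]+[K[0,2],K[1,2]]
E
python3 - <<'E'
from h import *
o=manip.get_obs();print(o)
for n in('top','side','wrist'):
    c=cap(n,n+'0.png')
    print(n,ray(c,320,200))
    for t in('phone','rest','dock','dish','pen','usb_meter','tweezers'):
        print(t,[(np.round(r['box']).tolist(),round(r['confidence'],2)) for r in manip.find_in(n,t)[:2]])
E
```

```text
pics
{'time_s': 0.0, 'joint_positions': array([ 0.95448277,  0.42673586,  0.07386595,  1.60658973, -0.03408588,
        1.11079516, -0.0670694 ]), 'qd': array([-0.00018691,  0.00097355, -0.00104503, -0.00079634,  0.00134832,
       -0.00046177, -0.00017936]), 'tau': array([ 8.93436991e-04, -9.49850392e+01,  3.76121610e+00, -4.63507926e+01,
        1.91550917e-02,  1.02452360e-02,  1.28225015e-04]), 'ee_pos': array([ 303.56883369, -602.45329656,  238.61609086]), 'eef_rot': array([[ 8.93010407e-01,  4.50035516e-01, -6.69305137e-04],
       [ 4.50036000e-01, -8.93009764e-01,  1.07749750e-03],
       [-1.12783879e-04, -1.26342789e-03, -9.99999196e-01]]), 'contact_force': array([-0.51474763,  0.61032399,  0.88139965]), 'moment': array([-0.01468759,  0.00657628,  0.02080373]), 'finger_gap': 85.37955599760097}
top (array([ 322.78652145,  -52.44724739, 1265.31440553]), array([ 0.1824242 ,  0.00621163, -0.9832719 ]))
phone [([379.0, 217.0, 420.0, 273.0], 0.81)]
rest [([208.0, 194.0, 260.0, 261.0], 0.82), ([295.0, 178.0, 330.0, 254.0], 0.43)]
dock [([297.0, 182.0, 332.0, 247.0], 0.79)]
dish [([229.0, 142.0, 248.0, 165.0], 0.54)]
pen [([182.0, 138.0, 213.0, 169.0], 0.69)]
usb_meter [([258.0, 147.0, 279.0, 161.0], 0.55)]
tweezers []
side (array([ 43.32056362, 930.38655349, 936.1631559 ]), array([ 0.36455028, -0.6946295 , -0.62026553]))
phone [([355.0, 183.0, 393.0, 194.0], 0.83)]
rest [([278.0, 242.0, 332.0, 284.0], 0.85)]
dock [([305.0, 201.0, 359.0, 242.0], 0.73)]
dish [([246.0, 231.0, 261.0, 252.0], 0.57)]
pen [([221.0, 255.0, 229.0, 284.0], 0.59)]
usb_meter [([263.0, 221.0, 268.0, 233.0], 0.59)]
tweezers [([377.0, 159.0, 391.0, 174.0], 0.39)]
wrist (array([ 366.00913252, -571.3344091 ,  373.59224232]), array([-0.23356775, -0.119059  , -0.96507064]))
phone []
rest []
dock []
dish []
pen []
usb_meter []
tweezers []
```

```bash
python3 - <<'E'
import cv2
for n,(a,b,c,d) in {'top':(160,120,440,300),'side':(200,140,440,300)}.items():
    i=cv2.imread(f'pics/{n}0.png')[b:d,a:c]; s=800/(c-a)
    i=cv2.resize(i,(800,int((d-b)*s)),interpolation=cv2.INTER_CUBIC);cv2.imwrite(f'pics/{n}0z.png',i);print(i.shape)
E
```

```text
(514, 800, 3)
(533, 800, 3)
```

View pics/top0.png

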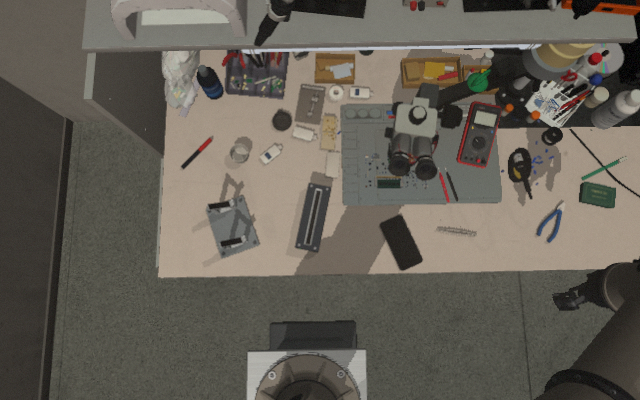

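View pics/top0z.png

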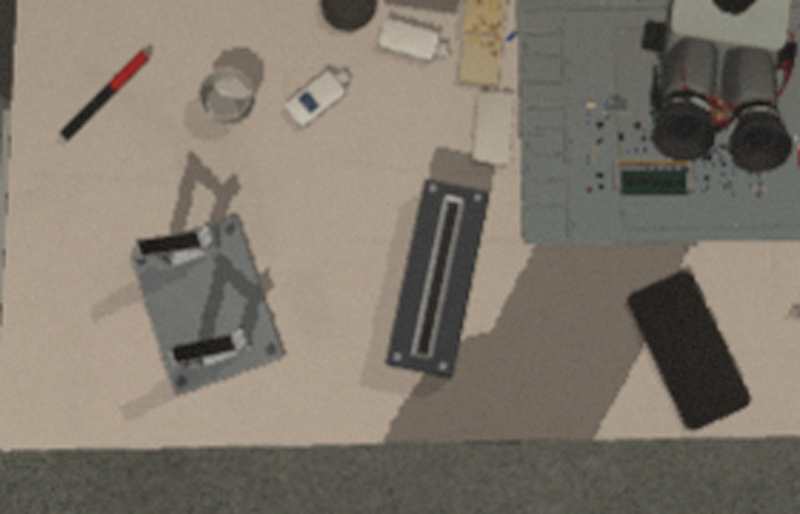

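View pics/side0.png

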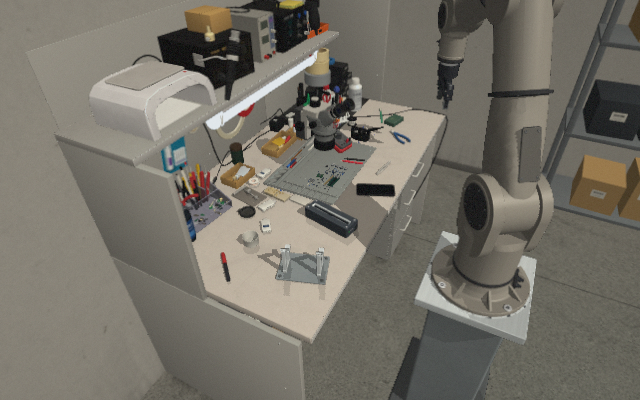

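View pics/side0z.png

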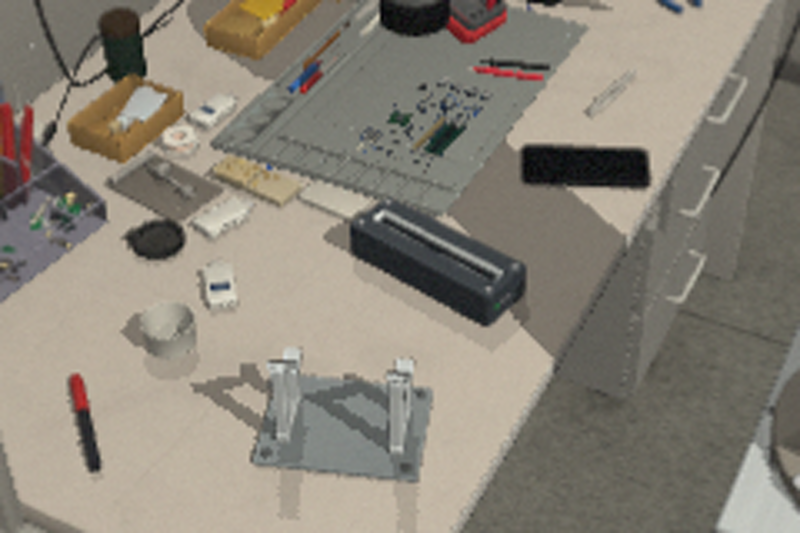

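View pics/wrist0.png

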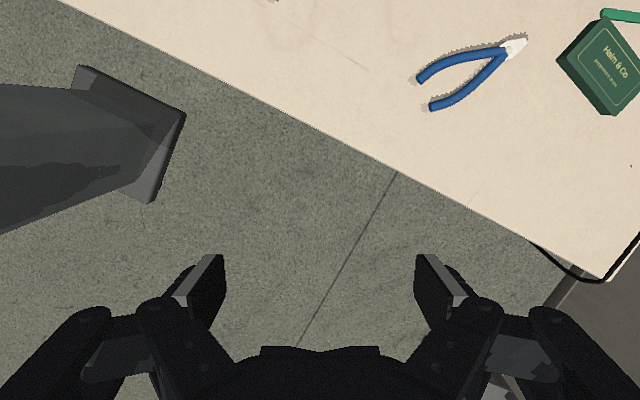

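```bash
python3 - <<'E'
from h import *
print(manip.tip_reach,[a for a in dir(manip) if a[0]!='_'])
c=pickle.load(open('pics/top0.png.pkl','rb'))
Z=lambda u,v,z:at_z(c,160+u/2.857,120+v/2.857,z)
def rect(n,pts,z):
    P=np.array([Z(u,v,z) for u,v in pts]);print(n,np.round(P[:,:2].mean(0)),[np.round(P[(i+1)%4]-P[i])[:2].tolist()+[round(np.linalg.norm(P[(i+1)%4]-P[i]))] for i in range(4)])
rect('phone',[(628,298),(690,268),(750,402),(692,430)],8)
rect('rest',[(238,214),(284,352),(180,394),(132,258)],6)
rect('dock',[(425,180),(488,188),(452,378),(387,364)],42)
for n,u,v in(('dish',228,97),('pen',105,92),('usb',318,97)):print(n,Z(u,v,10))
print('tweez',at_z(c,458,231,4), 'edge',at_z(c,320,274,0))
o=manip.get_obs();cw=pickle.load(open('pics/wrist0.png.pkl','rb'))
R=o['eef_rot'];C,d=ray(cw,320,200);print('cam in tool',R.T@(C-o['ee_pos']),R.T@d, cw['intrinsics'])
E
```

```text
8.0 ['MotionError', 'capture', 'find_in', 'finish_job', 'get_obs', 'tip_reach']
phone [ 433. -268.] [[28.0, -62.0, 68], [-132.0, -51.0, 141], [-25.0, 57.0, 63], [129.0, 56.0, 140]]
rest [486. 201.] [[-138.0, -47.0, 146], [-39.0, 101.0, 108], [134.0, 51.0, 144], [42.0, -104.0, 113]]
dock [504. -26.] [[-9.0, -61.0, 62], [-182.0, 38.0, 186], [14.0, 61.0, 63], [177.0, -38.0, 181]]
dish [695.30023987 184.25818924  10.        ]
pen [703.21458443 309.0586439   10.        ]
usb [693.38553782  93.32439565  10.        ]
tweez [ 460.91208714 -428.77547689    4.        ] edge [350.13166839 -40.69511188   0.        ]
cam in tool [ 6.97418924e+01 -3.80116032e-02 -1.34280512e+02] [-0.26218353  0.00127128  0.96506396] [[319.59213751   0.         319.41525434]
 [  0.         319.59213751 202.97965788]
 [  0.           0.           1.        ]]
```

Request:
drive_tool([
  [[0.016,0.042,-0.005,0,0,-0.012,-1],[0.016,0.042,-0.005,0,0,-0.012,-1],[0.016,0.042,-0.005,0,0,-0.012,-1],[0.016,0.042,-0.005,0,0,-0.012,-1],[0.016,0.042,-0.005,0,0,-0.012,-1],[0.016,0.042,-0.005,0,0,-0.012,-1],[0.016,0.042,-0.005,0,0,-0.012,-1],[0.016,0.04,-0.005,0,0,-0.012,-1]],
])

```text
time_s: 2.0
ee_pos: [432.2, -266.9, 199.4]
eef_rot: [[0.932, 0.362, 0.001], [0.362, -0.932, -0.0], [0.0, 0.0, -1.0]]
contact_force: [1.5, -0.4, 0.2]
finger_gap: 85.8
```

```bash
python3 - <<'E'
from h import *
c=cap('wrist','wrist1.png'); print(manip.find_in('wrist','phone')[:2]); o=manip.get_obs();print(o['ee_pos'],o['eef_rot'],o['time_s'])
E
```

```text
[{'box': [284.7, 110.7, 353.2, 244.5], 'confidence': 0.68}]
[ 433.79202328 -263.41117081  199.06085851] [[ 9.29694023e-01  3.68332559e-01  3.86388381e-04]
 [ 3.68331574e-01 -9.29693177e-01  1.56456451e-03]
 [ 9.35502692e-04 -1.31224723e-03 -9.99998701e-01]] 2.1
```

View pics/wrist1.png

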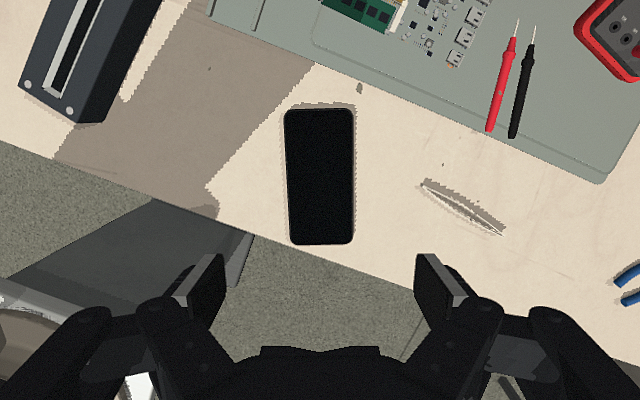

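```bash
cat >> h.py <<'E'
def fitrect(c,mask_img,box,z,thr=60):
    """dark region in box -> world points on plane z -> minAreaRect"""
    l,t,r,b=box; g=mask_img[t:b,l:r].max(2); m=(g<thr).astype(np.uint8)
    m=cv2.morphologyEx(m,cv2.MORPH_OPEN,np.ones((3,3)))
    cs,_=cv2.findContours(m,cv2.RETR_EXTERNAL,cv2.CHAIN_APPROX_NONE); k=max(cs,key=cv2.contourArea)[:,0]+[l,t]
    P=np.array([at_z(c,u,v,z)[:2] for u,v in k]); return cv2.minAreaRect(P.astype(np.float32)),k
E
python3 - <<'E'
from h import *
c=pickle.load(open('pics/wrist1.png.pkl','rb'))
for thr in(45,60,90):
  r,k=fitrect(c,c['img'],(275,95,365,255),8,thr);print(thr,r,k.min(0),k.max(0))
E
```

```text
45 ((434.787353515625, -265.4903259277344), (143.4974365234375, 68.0445327758789), 22.740158081054688) [284 108] [352 244]
60 ((434.6309509277344, -265.4626159667969), (143.76190185546875, 68.2393569946289), 22.750267028808594) [284 108] [352 244]
90 ((434.9342041015625, -265.85614013671875), (144.08853149414062, 69.32870483398438), 22.786746978759766) [284 108] [353 244]
```

```bash
python3 - <<'E'
from h import *
for i in range(3):
  o=manip.get_obs();print(o['ee_pos'],o['time_s'],np.abs(o['qd']).max())
E
```

```text
[ 433.79202328 -263.41117081  199.06085851] 2.1 0.09760588127537281
[ 433.79202328 -263.41117081  199.06085851] 2.1 0.09760588127537281
[ 433.79202328 -263.41117081  199.06085851] 2.1 0.09760588127537281
```

Request:
drive_tool([
  [[0.003,0.003,-0.026,0,0,0.02,-1],[0,0,-0.03,0,0,0,-1],[0,0,-0.03,0,0,0,-1],[0,0,-0.03,0,0,0,-1],[0,0,-0.03,0,0,0,-1],[0,0,-0.026,0,0,0,-1],[0,0,-0.01,0,0,0,-1],[0,0,0,0,0,0,-1]],
])

```text
time_s: 2.9
ee_pos: [434.1, -265.6, 16.4]
eef_rot: [[0.925, 0.381, -0.002], [0.381, -0.925, 0.001], [-0.001, -0.002, -1.0]]
contact_force: [-0.4, -0.6, 0.8]
finger_gap: 85.3
```

```bash
python3 - <<'E'
from h import *
c=cap('wrist','wrist2.png'); o=manip.get_obs();print(o['ee_pos'],np.degrees(np.arctan2(o['eef_rot'][1,0],o['eef_rot'][0,0])),o['time_s'])
E
```

```text
[ 434.76933421 -265.94693712   17.52409389] 22.380939258662956 2.95
```

View pics/wrist2.png

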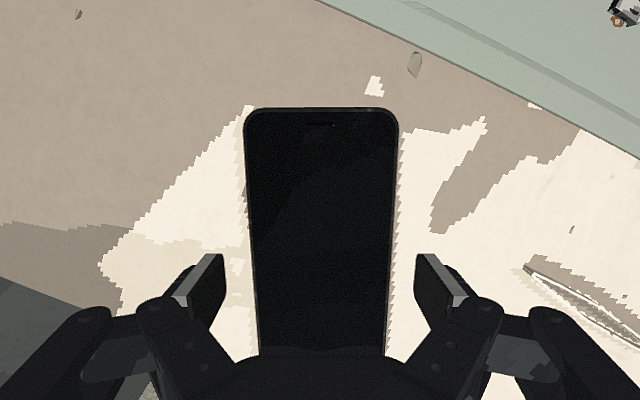

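Request:
drive_tool([
  [[0,0,-0.007,0,0,0,-1],[0,0,-0.005,0,0,0,-1],[0,0,-0.002,0,0,0,-1],[0,0,0,0,0,0,1],[0,0,0,0,0,0,1],[0,0,0,0,0,0,1],[0,0,0,0,0,0,1],[0,0,0,0,0,0,1]],
])

```text
time_s: 3.75
ee_pos: [434.8, -265.8, 4.1]
eef_rot: [[0.925, 0.381, 0.0], [0.381, -0.925, -0.0], [0.0, 0.0, -1.0]]
contact_force: [-4.0, 2.3, 13.7]
finger_gap: 67.5
```

```bash
python3 - <<'E'
from h import *
o=manip.get_obs();print(o['ee_pos'],o['contact_force'],o['finger_gap'],np.degrees(np.arctan2(o['eef_rot'][1,0],o['eef_rot'][0,0])),o['time_s'])
E
```

```text
[ 434.82451773 -265.81252149    4.06751636] [-3.98796021  2.34647684 13.66380496] 67.46057955569255 22.389346388376893 3.75
```

Request:
drive_tool([
  [[0,0,0.0005,0,0,0,1],[0,0,0.0005,0,0,0,1],[0,0,0.002,0,0,0,1],[0,0,0.01,0,0,0,1],[0,0,0.02,0,0,0,1],[0,0,0.02,0,0,0,1],[0,0,0.02,0,0,0,1],[0,0,0.02,0,0,0,1]],
])

```text
time_s: 4.55
ee_pos: [434.7, -265.8, 97.8]
eef_rot: [[0.925, 0.381, 0.0], [0.381, -0.925, -0.0], [0.0, 0.0, -1.0]]
contact_force: [0.2, -1.2, -2.2]
finger_gap: 67.5
```

```bash
python3 - <<'E'
from h import *
c=cap('wrist','wrist3.png'); c=cap('side','side3.png');o=manip.get_obs();print(o['ee_pos'],o['contact_force'],o['finger_gap'],o['time_s'])
cv2.imwrite('pics/side3z.png',cv2.resize(c['img'][150:220,320:440,::-1],(720,420)))
E
```

```text
[ 436.03105872 -266.43899017   99.19428628] [-0.0399196   1.03741558 -1.14563149] 66.90299823701672 4.65
```

View pics/wrist3.png

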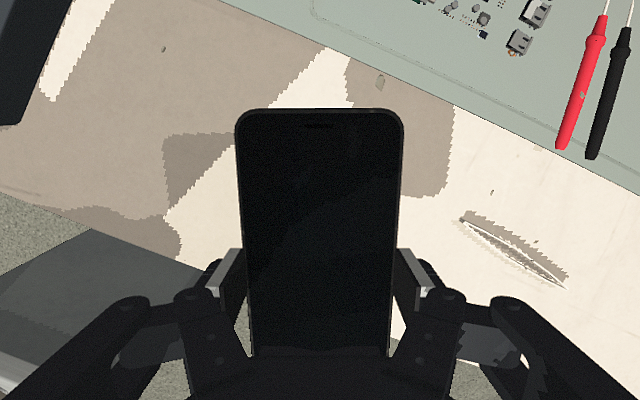

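View pics/side3z.png

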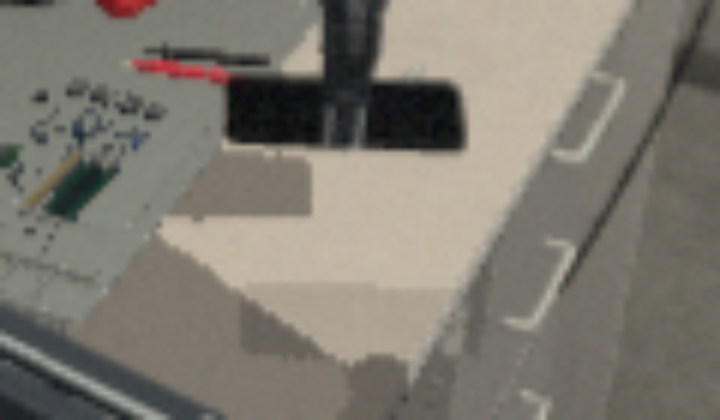

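Request:
drive_tool([
  [[0.005,0.036,0.02,0,0,-0.005,1],[0.005,0.04,0.02,0,0,-0.005,1],[0.005,0.04,0.02,0,0,-0.005,1],[0.005,0.04,0.02,0,0,-0.005,1],[0.005,0.04,0.02,0,0,-0.005,1],[0.005,0.04,0.02,0,0,-0.005,1],[0.005,0.04,0.02,0,0,-0.005,1],[0,0.03,0.01,0,0,-0.005,1]],
])

```text
time_s: 5.45
ee_pos: [470.2, 42.9, 247.8]
eef_rot: [[0.939, 0.345, 0.002], [0.345, -0.939, 0.001], [0.002, 0.0, -1.0]]
contact_force: [0.4, -1.2, -2.1]
finger_gap: 67.3
```

```bash
python3 - <<'E'
from h import *
c=cap('wrist','wrist4.png'); print(manip.find_in('wrist','rest')[:2]);o=manip.get_obs();print(o['ee_pos'],o['contact_force'],o['finger_gap'],o['time_s'])
E
```

```text
[{'box': [106.9, 40.7, 242.7, 181.1], 'confidence': 0.81}, {'box': [387.4, 81.3, 464.1, 200.8], 'confidence': 0.67}]
[470.10951546  44.45764833 247.56752275] [ 0.21098906 -1.54895571 -2.18653407] 67.49911220381905 5.55
```

View pics/wrist4.png

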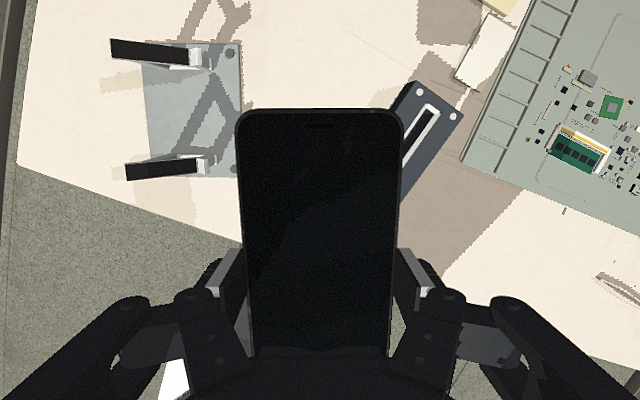

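```bash
python3 - <<'E'
import cv2
i=cv2.imread('pics/wrist4.png')[20:200,90:250];cv2.imwrite('pics/w4z.png',cv2.resize(i,None,fx=3.3,fy=3.3,interpolation=cv2.INTER_CUBIC))
E
```

```text
(no output)
```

View pics/w4z.png

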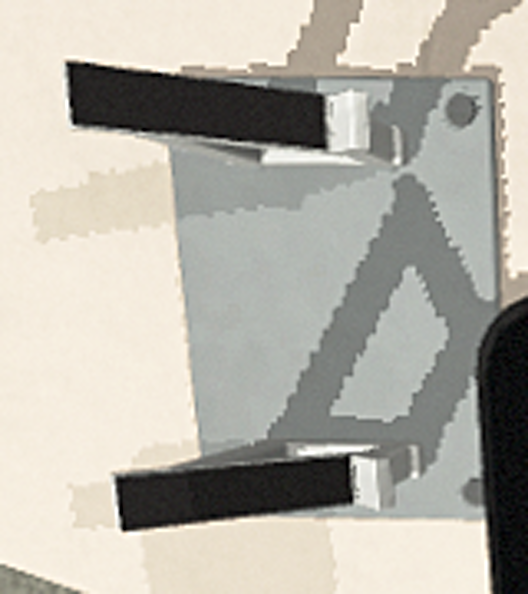

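```bash
python3 - <<'E'
from h import *
from scipy.optimize import least_squares
c=pickle.load(open('pics/wrist4.png.pkl','rb'))
Z=lambda u,v,z=6:at_z(c,90+(u)/3.3,20+(v)/3.3,z)[:2]
# edges: (+x top),( -x bottom),( +y left),( -y right)
E_={'xp':[(340,78),(420,78),(490,77)],'xm':[(370,518),(430,518),(475,518)],'yp':[(170,160),(183,290),(198,430)],'ym':[(496,90),(497,200),(499,310)]}
def res(p):
    cx,cy,a=p;ex=np.array([np.cos(a),np.sin(a)]);ey=np.array([-ex[1],ex[0]]);o=[]
    for k,pts in E_.items():
        for q in pts:
            d=Z(*q)-[cx,cy]
            o.append({'xp':d@ex-75,'xm':d@ex+75,'yp':d@ey-56,'ym':d@ey+56}[k])
    return o
s=least_squares(res,[486,201,.34]);print(s.x,np.degrees(s.x[2]),np.round(s.fun,1))
cx,cy,a=s.x
ex=np.array([np.cos(a),np.sin(a),0]);ey=np.array([-ex[1],ex[0],0])
img=c['img'][:,:,::-1].copy()
# predicted phone outline on seat
S=np.array([cx,cy,85]);sl=(ey+[0,0,1])/2**.5;n=(-ey+[0,0,1])/2**.5
for off,col in((-4,(0,255,0)),):
    P=[S+n*off+ex*x+sl*y for x,y in((-60,-35),(-44,-35),(-44,35),(-60,35),(-60,-35))]+[S+n*off+ex*x+sl*y for x,y in((60,-35),(44,-35),(44,35),(60,35),(60,-35))]
    for q in(P[:5],P[5:]): cv2.polylines(img,[np.round(proj(c,np.array(q))*8).astype(int)],False,col,1,cv2.LINE_AA,3)
P=[np.r_[cx,cy,6]+ex*x+ey*y for x,y in((-75,-56),(75,-56),(75,56),(-75,56),(-75,-56))]
cv2.polylines(img,[np.round(proj(c,np.array(P))*8).astype(int)],False,(0,0,255),1,cv2.LINE_AA,3)
cv2.imwrite('pics/w4o.png',cv2.resize(img[20:200,90:260],None,fx=3.3,fy=3.3,interpolation=cv2.INTER_CUBIC))
E
```

```text
[4.87298756e+02 2.03564901e+02 3.28884178e-01] 18.843675339621644 [-1.  -0.9 -0.4  0.4  0.8  1.2  0.1 -0.1 -0.3 -0.6  0.2  0.7]
```

View pics/w4o.png

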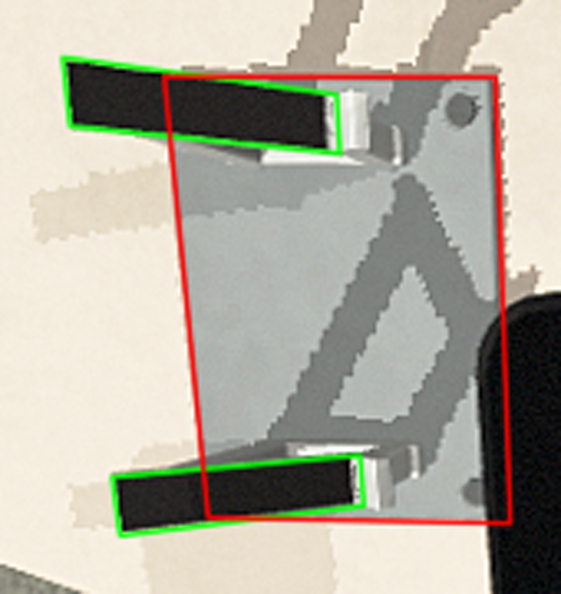

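Request:
drive_tool([
  [[0.005,0.016,-0.005,0,0,-0.02,1],[0.005,0.016,-0.005,0.124,0.0425,0,1],[0.005,0.016,-0.005,0.124,0.0425,0,1],[0.005,0.016,-0.005,0.124,0.0425,0,1],[0.005,0.016,-0.005,0.124,0.0425,0,1],[0.005,0.016,-0.005,0.124,0.0425,0,1],[0.005,0.012,-0.005,0.124,0.0425,0,1],[0,0,0,0,0,0,1]],
])

```text
time_s: 6.35
ee_pos: [504.5, 146.3, 207.9]
eef_rot: [[0.947, 0.222, -0.232], [0.321, -0.667, 0.673], [-0.005, -0.712, -0.703]]
contact_force: [0.3, -0.7, -2.9]
finger_gap: 67.3
```

```bash
cat >> h.py <<'E'
def frame(deg):
    a=np.radians(deg);ex=np.array([np.cos(a),np.sin(a),0]);ey=np.array([-ex[1],ex[0],0]);return ex,ey,np.array([0,0,1.])
from scipy.spatial.transform import Rotation as Ro
def togo(pos,R):
    o=manip.get_obs(); print('t',o['time_s'],'pos',np.round(o['ee_pos'],1),'dpos',np.round(np.array(pos)-o['ee_pos'],1),'drot',np.round(Ro.from_matrix(R@o['eef_rot'].T).as_rotvec(),4),'F',np.round(o['contact_force'],1),'gap',round(o['finger_gap'],1),'q',np.round(o['joint_positions'],2))
ex,ey,ez=frame(19.0); SEAT=np.array([487.3,203.6,85]); sl=(ey+ez)/2**.5; n=(ez-ey)/2**.5
RPL=np.c_[ex,np.cross(-n,ex),-n]
E
python3 - <<'E'
from h import *
togo(SEAT+60*n+3*sl,RPL)
c=cap('wrist','wrist5.png')
togo(SEAT+60*n+3*sl,RPL)
E
```

```text
t 6.35 pos [504.5 146.3 207.9] dpos [ -4.1  19.2 -78.3] drot [-0.0043 -0.0067  0.0049] F [ 0.3 -0.7 -2.9] gap 67.3 q [ 0.31  0.45 -0.36  1.9  -0.66  1.17 -0.91]
t 6.4 pos [504.4 146.6 209. ] dpos [ -4.   18.9 -79.5] drot [ 0.0001 -0.0039  0.0035] F [ 0.1  0.4 -0.2] gap 67.2 q [ 0.3   0.45 -0.36  1.9  -0.65  1.17 -0.91]
```

View pics/wrist5.png

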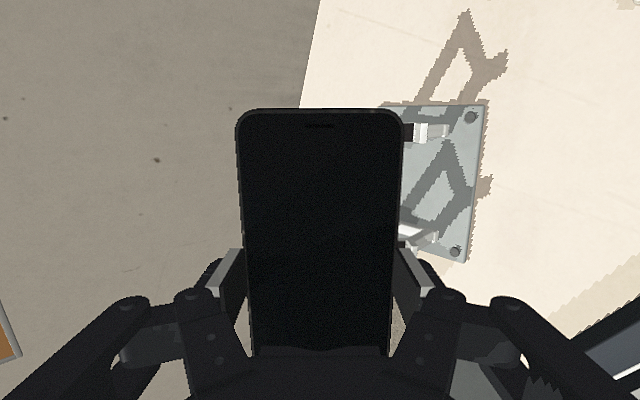

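Request:
drive_tool([
  [[-0.001,0.005,-0.02,0,0,0,1],[-0.001,0.005,-0.02,0,0,0,1],[-0.001,0.005,-0.02,0,0,0,1],[-0.001,0.004,-0.019,0,0,0,1],[-0.003,0.009,-0.009,0,0,0,1],[-0.003,0.009,-0.009,0,0,0,1],[-0.002,0.005,-0.007,0,0,0,1],[0,0,0,0,0,0,1]],
])

```text
time_s: 7.2
ee_pos: [492.0, 191.2, 107.2]
eef_rot: [[0.945, 0.23, -0.231], [0.326, -0.668, 0.669], [0.0, -0.708, -0.706]]
contact_force: [-0.0, -1.0, -1.9]
finger_gap: 67.3
```

```bash
python3 - <<'E'
from h import *
togo(SEAT+3*sl,RPL)
c=cap('wrist','wrist6.png')
d=cap('side','side6.png')
cv2.imwrite('pics/side6z.png',cv2.resize(d['img'][180:310,220:400,::-1],(720,520),interpolation=cv2.INTER_CUBIC))
togo(SEAT+3*sl,RPL)
E
```

```text
t 7.2 pos [492.  191.2 107.2] dpos [ -5.4  14.4 -20.1] drot [-0.001  -0.0002 -0.0006] F [-0.  -1.  -1.9] gap 67.3 q [ 0.25  0.59 -0.39  1.98 -0.7   0.95 -0.83]
t 7.3 pos [492.9 190.2 107.7] dpos [ -6.3  15.4 -20.6] drot [-0.0008  0.0006  0.0009] F [-0.4 -0.2 -1.9] gap 67.2 q [ 0.25  0.59 -0.39  1.98 -0.7   0.95 -0.83]
```

View pics/wrist6.png

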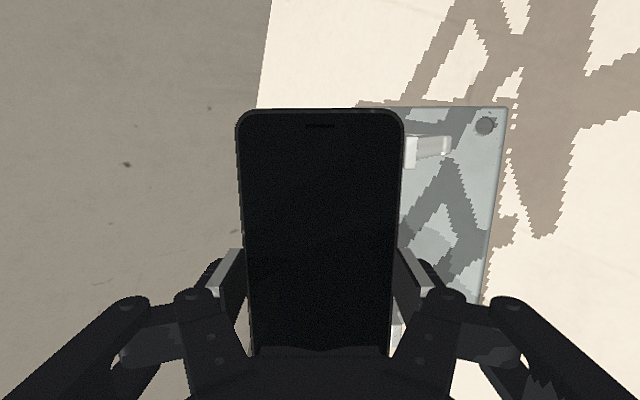

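View pics/side6z.png

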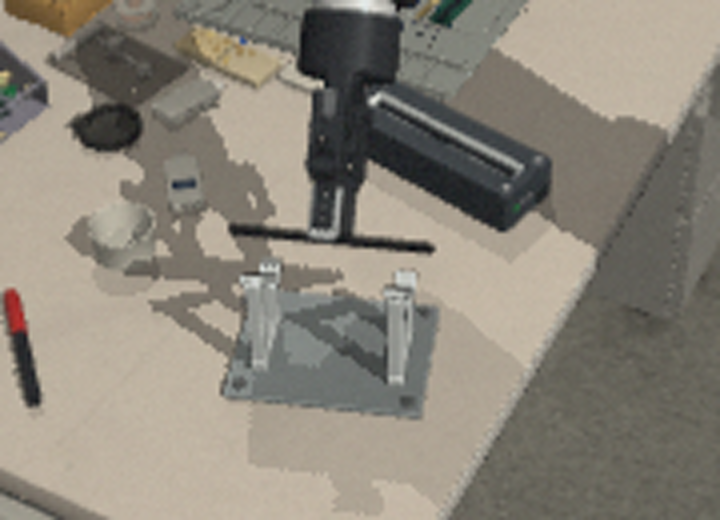

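Request:
drive_tool([
  [[-0.0015,0.004,-0.006,0,0,0,1],[-0.0015,0.004,-0.006,0,0,0,1],[-0.001,0.003,-0.004,0,0,0,1],[-0.001,0.002,-0.002,0,0,0,1],[-0.0005,0.001,-0.001,0,0,0,1],[-0.0002,0.0005,-0.0005,0,0,0,1],[0,0,0,0,0,0,1],[0,0,0,0,0,0,1]],
])

```text
time_s: 8.1
ee_pos: [487.2, 204.6, 87.9]
eef_rot: [[0.946, 0.23, -0.229], [0.324, -0.668, 0.67], [0.001, -0.708, -0.706]]
contact_force: [0.4, 0.0, -1.9]
finger_gap: 67.2
```

```bash
python3 - <<'E'
from h import *
togo(SEAT+3*sl,RPL)
c=cap('wrist','wrist7.png')
d=cap('side','side7.png')
cv2.imwrite('pics/side7z.png',cv2.resize(d['img'][200:300,250:370,::-1],(720,600),interpolation=cv2.INTER_CUBIC))
togo(SEAT+3*sl,RPL)
E
```

```text
t 8.1 pos [487.2 204.6  87.9] dpos [-0.6  1.  -0.8] drot [-0.0011  0.0003  0.0012] F [ 0.4  0.  -1.9] gap 67.2 q [ 0.24  0.62 -0.4   2.   -0.71  0.9  -0.81]
t 8.2 pos [487.2 204.6  87.9] dpos [-0.6  1.  -0.8] drot [-0.0011  0.0003  0.0012] F [-0.  -0.  -1.2] gap 67.3 q [ 0.24  0.62 -0.4   2.   -0.71  0.9  -0.81]
```

View pics/wrist7.png

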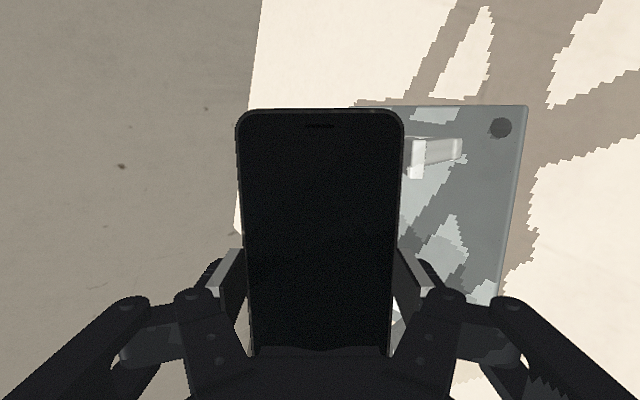

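View pics/side7z.png

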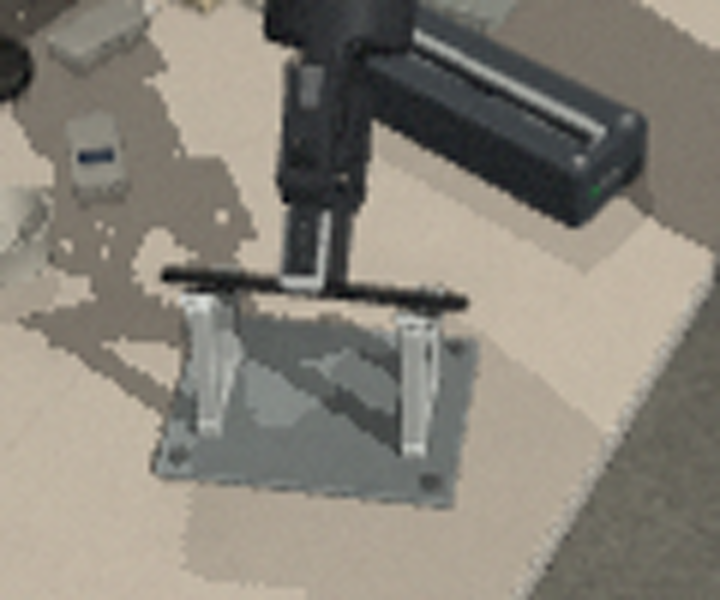

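Request:
drive_tool([
  [[-0.0002,0.0007,-0.0007,0,0,0,1],[-0.0002,0.0007,-0.0007,0,0,0,1],[0,0,0,0,0,0,1],[0,0,0,0,0,0,1],[0,0,0,0,0,0,1],[0,0,0,0,0,0,1],[0,0,0,0,0,0,1],[0,0,0,0,0,0,1]],
])

```text
time_s: 9.0
ee_pos: [486.8, 205.9, 86.6]
eef_rot: [[0.946, 0.23, -0.229], [0.324, -0.668, 0.67], [0.001, -0.708, -0.706]]
contact_force: [-0.6, -5.1, 5.3]
finger_gap: 67.2
```

Request:
drive_tool([
  [[0.0003,-0.0008,-0.0008,0,0,0,1],[0.0003,-0.0008,-0.0008,0,0,0,1],[0,0,0,0,0,0,1],[0,0,0,0,0,0,-1],[0,0,0,0,0,0,-1],[0,0,0,0,0,0,-1],[0,0,0,0,0,0,-1],[0,0,0,0,0,0,-1]],
])

```text
time_s: 9.8
ee_pos: [487.2, 204.6, 84.7]
eef_rot: [[0.946, 0.229, -0.23], [0.325, -0.668, 0.67], [0.0, -0.708, -0.706]]
contact_force: [-0.6, -0.5, -0.9]
finger_gap: 85.5
```

```bash
python3 - <<'E'
from h import *
togo(SEAT,RPL)
c=cap('wrist','wrist8.png')
E
```

```text
t 9.8 pos [487.2 204.6  84.7] dpos [ 0.1 -1.   0.3] drot [-0.0012 -0.0001  0.001 ] F [-0.6 -0.5 -0.9] gap 85.5 q [ 0.24  0.62 -0.4   2.   -0.71  0.89 -0.81]
```

View pics/wrist8.png

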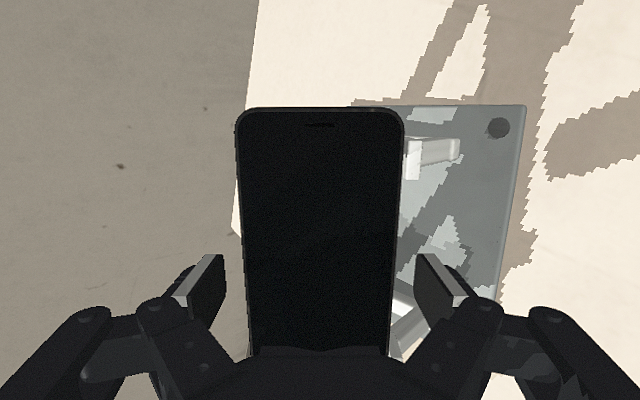

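Request:
drive_tool([
  [[0.007,-0.02,0.021,0,0,0,-1],[0.007,-0.02,0.021,0,0,0,-1],[0.007,-0.02,0.021,0,0,0,-1],[0,0,0.03,-0.1238,-0.0426,0,-1],[-0.003,0.01,0.03,-0.1238,-0.0426,0,-1],[-0.003,0.015,0.025,-0.1238,-0.0426,0,-1],[-0.004,0.015,0.025,-0.1238,-0.0426,0,-1],[-0.004,0.015,0.01,-0.1238,-0.0426,0,-1]],
])

```text
time_s: 10.65
ee_pos: [495.2, 200.4, 271.5]
eef_rot: [[0.946, 0.322, -0.034], [0.324, -0.938, 0.122], [0.008, -0.126, -0.992]]
contact_force: [0.5, 0.3, -1.0]
finger_gap: 85.4
```

```bash
cat >> h.py <<'E'
RGR=np.c_[ex,np.cross(-sl,ex),-sl]
E
python3 - <<'E'
from h import *
togo(SEAT+107*sl,RGR)
c=cap('wrist','wrist9.png')
togo(SEAT+107*sl,RGR)
E
```

```text
t 10.65 pos [495.2 200.4 271.5] dpos [ -32.6   74.8 -110.8] drot [-0.8649 -0.2893 -0.0015] F [ 0.5  0.3 -1. ] gap 85.4 q [-0.16  0.18 -0.3   1.88 -0.08  1.07 -1.66]
t 10.7 pos [493.4 207.  272.9] dpos [ -30.7   68.1 -112.2] drot [-0.8579 -0.2879 -0.0087] F [-2.9  9.8  3.2] gap 85.1 q [-0.17  0.18 -0.31  1.88 -0.07  1.07 -1.67]
```

View pics/wrist9.png

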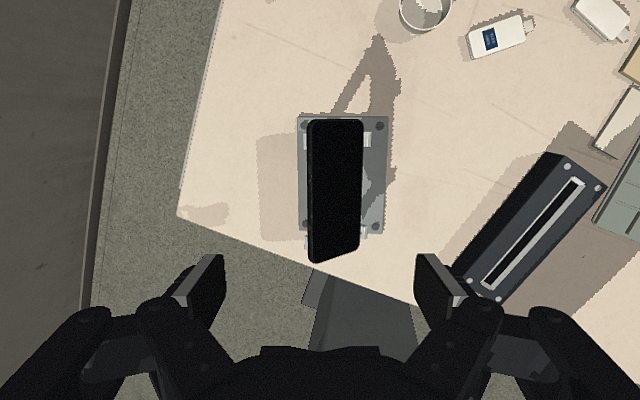

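```bash
python3 - <<'E'
import cv2
i=cv2.imread('pics/wrist9.png')
cv2.imwrite('pics/w9d.png',cv2.resize(i[140:310,440:620],None,fx=3.5,fy=3.5,interpolation=cv2.INTER_CUBIC))
cv2.imwrite('pics/w9p.png',cv2.resize(i[105:275,280:400],None,fx=3.5,fy=3.5,interpolation=cv2.INTER_CUBIC))
E
```

View pics/w9d.png

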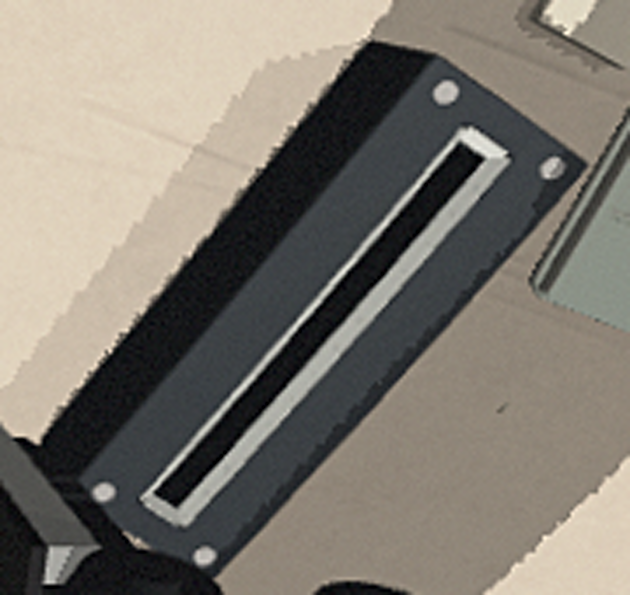

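View pics/w9p.png

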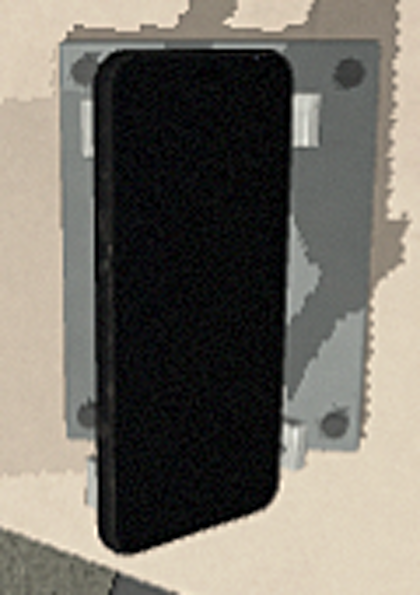

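```bash
cat > fit.py <<'E'
from h import *
from scipy.optimize import least_squares
def fitp(c,corners_px,size,z,guess):
    # corners ordered: list of (px,(lx,ly))
    P=np.array([at_z(c,u,v,z)[:2] for (u,v),_ in corners_px]);L=np.array([l for _,l in corners_px])
    def f(p):
        a=p[2];R=np.array([[np.cos(a),-np.sin(a)],[np.sin(a),np.cos(a)]]);return (L@R.T+p[:2]-P).ravel()
    s=least_squares(f,guess);return s.x[:2],np.degrees(s.x[2]),np.round(s.fun.reshape(-1,2),1).tolist()
E
python3 - <<'E'
from fit import *
c=pickle.load(open('pics/wrist9.png.pkl','rb'))
f=lambda u,v:(440+u/3.5-.36,140+v/3.5-.36)
# +x far end (top right), +y = left
print(fitp(c,[(f(465,126),(79,9.5)),(f(510,156),(79,-9.5)),(f(183,527),(-79,-9.5)),(f(143,497),(-79,9.5))],0,42,[504,-26,-.2]))
print(fitp(c,[(f(437,55),(91,32)),(f(587,162),(91,-32)),(f(218,577),(-91,-32)),(f(80,480),(-91,32))],0,42,[504,-26,-.2]))
f=lambda u,v:(280+u/3.5-.36,105+v/3.5-.36)
print(fitp(c,[(f(62,40),(75,56)),(f(380,40),(75,-56)),(f(360,448),(-75,-56)),(f(66,437),(-75,56))],0,6,[487,203,.33]))
img=c['img'][:,:,::-1].copy()
ph=lambda x,y,z:SEAT+ex*x+sl*y+n*z
for z in(4,-4):
  P=np.array([ph(x,y,z) for x,y in((-73,-35),(73,-35),(73,35),(-73,35),(-73,-35))])
  cv2.polylines(img,[np.round(proj(c,P)*8).astype(int)],False,(0,255,0) if z>0 else (0,0,255),1,cv2.LINE_AA,3)
cv2.imwrite('pics/w9o.png',cv2.resize(img[105:275,280:400],None,fx=3.5,fy=3.5,interpolation=cv2.INTER_CUBIC))
E
```

```text
(array([506.32341887, -23.21668567]), np.float64(-12.505555598219404), [[1.3, 0.2], [0.6, -0.6], [-0.3, -0.1], [-1.6, 0.6]])
(array([508.33049123, -23.76337291]), np.float64(-12.347126459304851), [[3.4, 0.4], [2.8, -2.3], [-1.7, 0.0], [-4.5, 1.9]])
(array([488.1639598 , 204.95874131]), np.float64(18.966436953975634), [[0.8, 1.5], [1.3, -0.5], [-1.3, -0.8], [-0.8, -0.2]])
```

View pics/w9o.png

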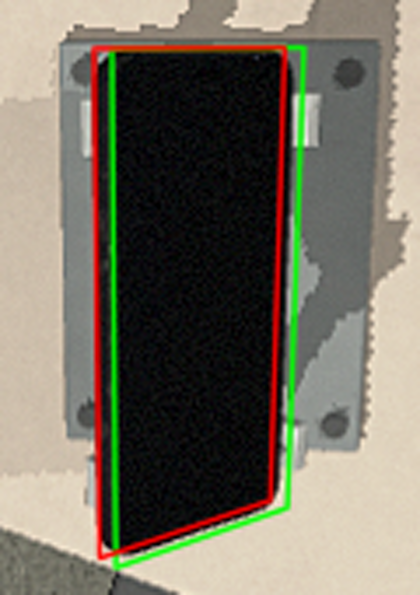

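Request:
drive_tool([
  [[-0.006,0.013,-0.005,-0.1226,-0.0411,0,0],[-0.006,0.013,-0.01,-0.1226,-0.0411,0,0],[-0.006,0.013,-0.014,-0.1226,-0.0411,0,0],[-0.005,0.013,-0.015,-0.1226,-0.0411,0,0],[-0.005,0.013,-0.015,-0.1226,-0.0411,0,0],[-0.005,0.013,-0.015,-0.1226,-0.0411,0,0],[-0.005,0.012,-0.015,-0.1226,-0.0411,0,0],[0,0,0,0,0,0,0]],
])

```text
time_s: 11.5
ee_pos: [452.5, 292.4, 173.3]
eef_rot: [[0.944, 0.245, 0.222], [0.33, -0.668, -0.667], [-0.015, 0.703, -0.711]]
contact_force: [-0.5, 1.1, -0.5]
finger_gap: 42.7
```

```bash
python3 - <<'E'
from h import *
togo(SEAT+17*sl,RGR)
c=cap('wrist','wrist10.png')
togo(SEAT+17*sl,RGR)
E
```

```text
t 11.5 pos [452.5 292.4 173.3] dpos [ 30.9 -77.5 -76.3] drot [-0.001  -0.016  -0.0045] F [-0.5  1.1 -0.5] gap 42.7 q [-0.81  0.56 -0.3   1.8   0.67  1.48 -2.65]
t 11.55 pos [454.1 291.  175.3] dpos [ 29.3 -76.1 -78.3] drot [-0.0053 -0.0148 -0.0017] F [ 0.7 -0.5  0.7] gap 42.6 q [-0.81  0.56 -0.3   1.8   0.67  1.48 -2.64]
```

View pics/wrist10.png

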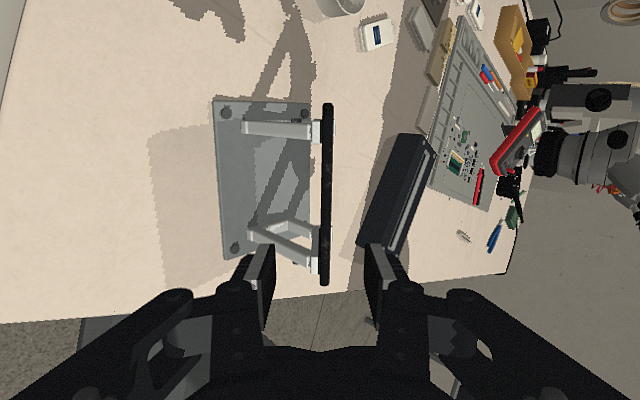

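```bash
python3 - <<'E'
from h import *
c=pickle.load(open('pics/wrist10.png.pkl','rb'))
img=c['img'][:,:,::-1].copy()
P=np.array([SEAT+ex*x+sl*35+n*z for x,z in((-73,-4),(73,-4),(73,4),(-73,4),(-73,-4))])
cv2.polylines(img,[np.round(proj(c,P)*8).astype(int)],False,(0,255,0),1,cv2.LINE_AA,3)
cv2.imwrite('pics/w10o.png',cv2.resize(img[95:295,270:390],None,fx=3,fy=3,interpolation=cv2.INTER_NEAREST))
E
```

```text
(no output)
```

View pics/w10o.png

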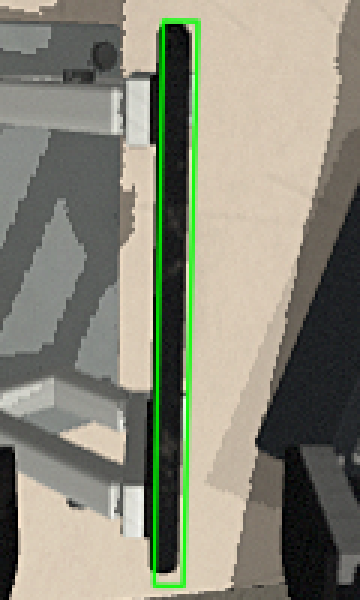

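Request:
drive_tool([
  [[0.003,-0.008,-0.008,-0.004,-0.015,-0.002,0],[0.003,-0.008,-0.008,0,0,0,0],[0.003,-0.008,-0.008,0,0,0,0],[0.003,-0.008,-0.008,0,0,0,0],[0.003,-0.008,-0.008,0,0,0,0],[0.003,-0.007,-0.008,0,0,0,0],[0,0,0,0,0,0,0],[0,0,0,0,0,0,0]],
])

```text
time_s: 12.35
ee_pos: [474.2, 242.6, 130.8]
eef_rot: [[0.947, 0.223, 0.231], [0.321, -0.674, -0.666], [0.007, 0.705, -0.71]]
contact_force: [0.5, -0.2, 0.1]
finger_gap: 42.6
```

```bash
python3 - <<'E'
from h import *
togo(SEAT+17*sl-.8*n,RGR)
c=cap('wrist','wrist11.png')
img=c['img'][:,:,::-1].copy()
P=np.array([SEAT+ex*x+sl*35+n*z for x,z in((-73,-4),(73,-4),(73,4),(-73,4),(-73,-4))])
cv2.polylines(img,[np.round(proj(c,P)*8).astype(int)],False,(0,255,0),1,cv2.LINE_AA,3)
cv2.imwrite('pics/w11o.png',img)
E
```

```text
t 12.35 pos [474.2 242.6 130.8] dpos [  9.  -27.1 -34.3] drot [-0.0058  0.0058  0.0049] F [ 0.5 -0.2  0.1] gap 42.6 q [-0.78  0.58 -0.25  1.89  0.73  1.36 -2.68]
```

View pics/w11o.png

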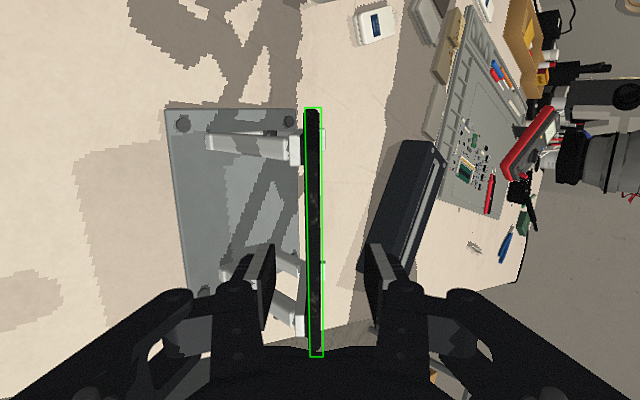

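Request:
drive_tool([
  [[-0.001,0.0025,-0.003,-0.004,0.004,0.004,0],[0.001,-0.003,-0.003,0,0,0,0],[0.002,-0.006,-0.006,0,0,0,0],[0.002,-0.006,-0.006,0,0,0,0],[0.002,-0.006,-0.006,0,0,0,0],[0.002,-0.006,-0.007,0,0,0,0],[0.001,-0.003,-0.003,0,0,0,0],[0,0,0,0,0,0,0]],
])

```text
time_s: 13.2
ee_pos: [483.2, 214.3, 96.4]
eef_rot: [[0.946, 0.228, 0.23], [0.324, -0.67, -0.668], [0.002, 0.707, -0.707]]
contact_force: [-0.1, -0.9, 0.0]
finger_gap: 42.6
```

```bash
python3 - <<'E'
from h import *
togo(SEAT+17*sl-.8*n,RGR)
c=cap('wrist','wrist12.png')
togo(SEAT+17*sl-.8*n,RGR)
E
```

```text
t 13.2 pos [483.2 214.3  96.4] dpos [-0.   1.2  0.1] drot [-0.0009  0.0016  0.0014] F [-0.1 -0.9  0. ] gap 42.6 q [-0.77  0.61 -0.21  1.93  0.76  1.28 -2.7 ]
t 13.25 pos [483.2 214.8  96.7] dpos [-0.   0.7 -0.2] drot [-0.0015  0.0018  0.001 ] F [-0.5  0.1  0.3] gap 42.9 q [-0.77  0.61 -0.21  1.93  0.76  1.28 -2.7 ]
```

View pics/wrist12.png

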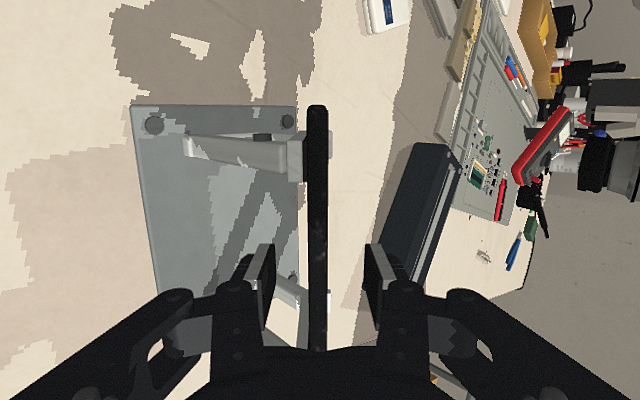

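Request:
drive_tool([
  [[0,0.0007,-0.0004,0,0,0,0],[0,0,0,0,0,0,1],[0,0,0,0,0,0,1],[0,0,0,0,0,0,1],[0,0,0,0,0,0,1],[0,0,0,0,0,0,1],[0,0,0,0,0,0,1],[0,0,0,0,0,0,1]],
])

```text
time_s: 14.05
ee_pos: [483.2, 216.0, 96.7]
eef_rot: [[0.946, 0.228, 0.231], [0.325, -0.67, -0.667], [0.003, 0.706, -0.708]]
contact_force: [-2.2, 2.4, 6.7]
finger_gap: 6.3
```

```bash
python3 - <<'E'
from h import *
togo(SEAT+17*sl-.8*n,RGR)
c=cap('wrist','wrist13.png')
E
```

```text
t 14.05 pos [483.2 216.   96.7] dpos [-0.  -0.5 -0.2] drot [-0.0021  0.0023  0.0006] F [-2.2  2.4  6.7] gap 6.3 q [-0.77  0.61 -0.21  1.93  0.76  1.28 -2.7 ]
```

View pics/wrist13.png

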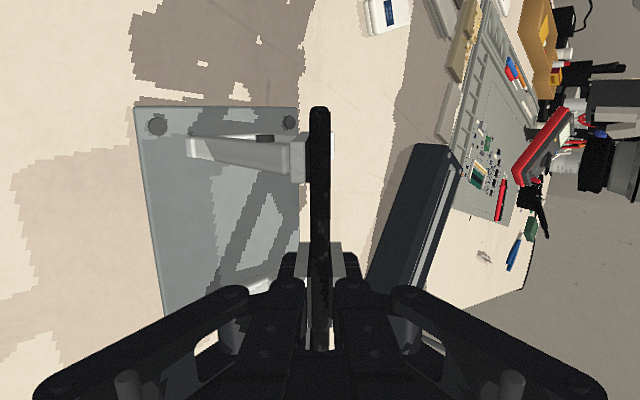

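Request:
drive_tool([
  [[0,0,0.008,0,0,0,1],[0,0,0.015,0,0,0,1],[0,0,0.02,0,0,0,1],[0,-0.005,0.02,0.124,0.0426,0,1],[0,-0.01,0.02,0.124,0.0426,0,1],[0.002,-0.015,0.02,0.124,0.0426,0,1],[0.002,-0.02,0.02,0.124,0.0426,0,1],[0.003,-0.02,0.015,0.124,0.0426,0,1]],
])

```text
time_s: 14.9
ee_pos: [490.7, 145.5, 237.8]
eef_rot: [[0.946, 0.322, 0.047], [0.325, -0.939, -0.115], [0.008, 0.124, -0.992]]
contact_force: [0.0, -1.0, -2.2]
finger_gap: 6.6
```

```bash
cat >> h.py <<'E'
DK=np.array([506.3,-23.2,0]); dx,dy,_=frame(-12.5); RDK=np.c_[dx,np.cross(-ez,dx),-ez]
E
python3 - <<'E'
from h import *
togo(DK+170*ez,RDK)
c=cap('wrist','wrist14.png')
E
```

```text
t 14.9 pos [490.7 145.5 237.8] dpos [  15.6 -168.7  -67.8] drot [ 0.125   0.0148 -0.5479] F [ 0.  -1.  -2.2] gap 6.6 q [-0.26  0.17 -0.26  1.96  0.2   1.04 -1.86]
```

View pics/wrist14.png

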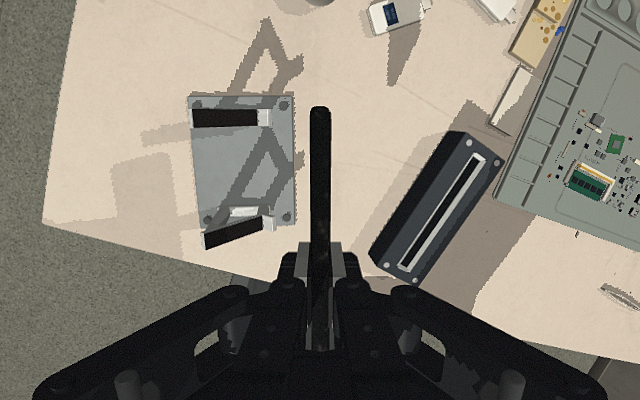

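```bash
python3 - <<'E'
import cv2
i=cv2.imread('pics/wrist14.png')
cv2.imwrite('pics/w14d.png',cv2.resize(i[120:290,360:520],None,fx=3.5,fy=3.5,interpolation=cv2.INTER_CUBIC))
E
```

```text
(no output)
```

View pics/w14d.png

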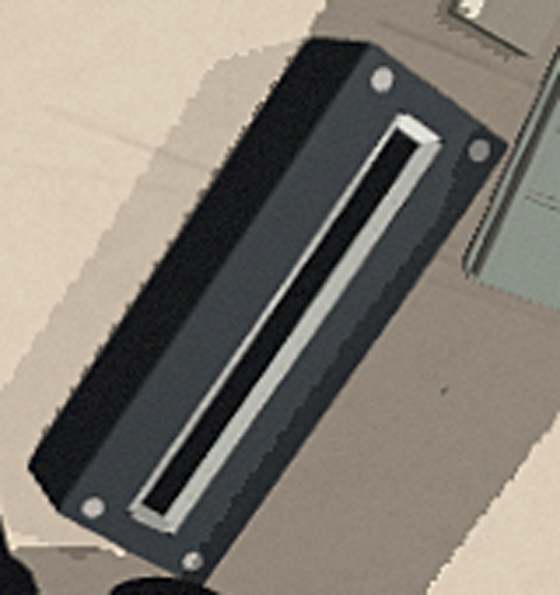

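Request:
drive_tool([
  [[0.002,-0.024,-0.006,0.0208,0.0025,-0.0913,1],[0.003,-0.028,-0.008,0.0208,0.0025,-0.0913,1],[0.003,-0.028,-0.01,0.0208,0.0025,-0.0913,1],[0.003,-0.028,-0.012,0.0208,0.0025,-0.0913,1],[0.003,-0.028,-0.012,0.0208,0.0025,-0.0913,1],[0.002,-0.028,-0.012,0.0208,0.0025,-0.0913,1],[0,0,0,0,0,0,1],[0,0,0,0,0,0,1]],
])

```text
time_s: 15.75
ee_pos: [505.9, -18.8, 174.8]
eef_rot: [[0.976, -0.218, -0.007], [-0.218, -0.976, -0.004], [-0.006, 0.005, -1.0]]
contact_force: [0.6, 0.1, -1.6]
finger_gap: 6.4
```

```bash
python3 - <<'E'
from fit import *
c=pickle.load(open('pics/wrist14.png.pkl','rb'))
togo(DK+170*ez,RDK)
c=cap('wrist','wrist15.png')
cs=cap('side','side15.png');ct=cap('top','top15.png')
cv2.imwrite('pics/w15d.png',cv2.resize(c['img'][60:320,240:400,::-1],None,fx=2.3,fy=2.3,interpolation=cv2.INTER_CUBIC))
cv2.imwrite('pics/s15.png',cv2.resize(cs['img'][130:260,260:400,::-1],None,fx=4,fy=4,interpolation=cv2.INTER_CUBIC))
togo(DK+170*ez,RDK)
E
```

```text
t 15.75 pos [505.9 -18.8 174.8] dpos [ 0.4 -4.4 -4.8] drot [ 0.0038 -0.0074  0.0013] F [ 0.6  0.1 -1.6] gap 6.4 q [-0.02  0.23 -0.08  2.03  0.03  0.88 -1.91]
t 15.9 pos [506.4 -17.2 175. ] dpos [-0.1 -6.  -5. ] drot [ 0.0034 -0.0063 -0.0016] F [ 0.3  0.7 -1.7] gap 5.9 q [-0.02  0.23 -0.08  2.03  0.03  0.88 -1.91]
```

View pics/wrist15.png

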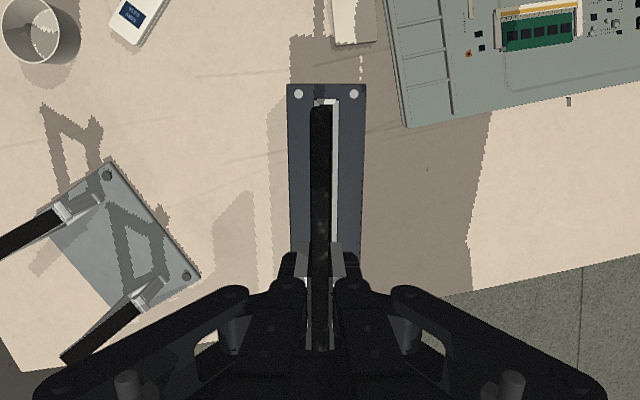

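View pics/s15.png

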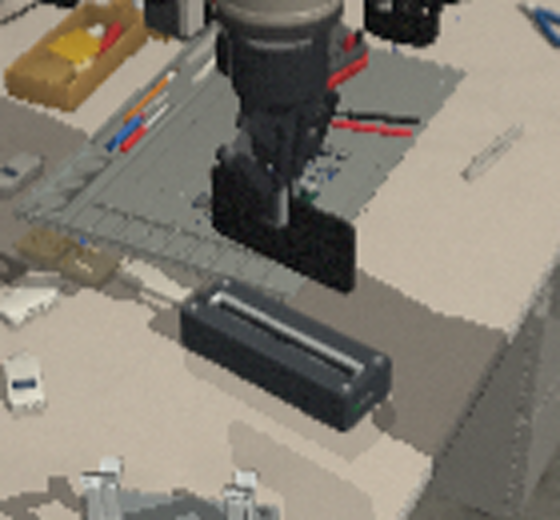

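```bash
python3 - <<'E'
from fit import *
c=pickle.load(open('pics/wrist14.png.pkl','rb'))
f=lambda u,v:(360+u/3.5-.36,120+v/3.5-.36)
print(fitp(c,[(f(403,112),(79,9.5)),(f(441,138),(79,-9.5)),(f(170,536),(-79,-9.5)),(f(128,512),(-79,9.5))],0,42,[504,-26,-.2]))
print(fitp(c,[(f(372,42),(91,32)),(f(507,145),(91,-32)),(f(205,582),(-91,-32)),(f(60,505),(-91,32))],0,42,[504,-26,-.2]))
c=pickle.load(open('pics/wrist15.png.pkl','rb'))
img=c['img'][:,:,::-1].copy()
for C,a,col in(((506.3,-23.2),-12.5,(0,255,0)),):
  X,Y,_=frame(a)
  for hx,hy,z in((79,9.5,42),(91,32,42),(75,5.5,38)):
    P=np.array([np.r_[C,z]+X*sx*hx+Y*sy*hy for sx,sy in((1,1),(1,-1),(-1,-1),(-1,1),(1,1))])
    cv2.polylines(img,[np.round(proj(c,P)*8).astype(int)],False,col,1,cv2.LINE_AA,3)
cv2.imwrite('pics/w15o.png',cv2.resize(img[75:265,270:380],None,fx=3.1,fy=3.1,interpolation=cv2.INTER_NEAREST))
E
```

```text
(array([505.97528019, -23.19739154]), np.float64(-12.510196823332839), [[0.6, 1.0], [-0.3, -1.0], [0.0, -0.1], [-0.3, 0.2]])
(array([507.17719342, -23.14606817]), np.float64(-12.506063952807267), [[2.1, 0.7], [2.2, -1.7], [-2.2, 0.3], [-2.1, 0.8]])
```

View pics/w15o.png

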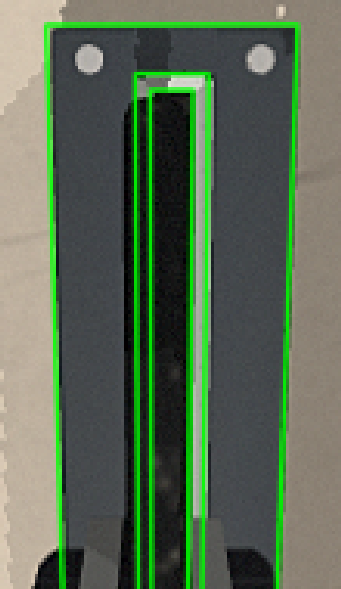

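```bash
python3 - <<'E'
from h import *
c=pickle.load(open('pics/wrist15.png.pkl','rb'))
o=manip.get_obs();R=o['eef_rot'];p=o['ee_pos']
g=c['img'].max(2).astype(int)
print(g[98:116,320]); 
# use tool pose from camera extrinsics: cam in tool known
Rc=cv2.Rodrigues(np.array(c['rvec'],float))[0]
C,_=ray(c,320,200)
Ct=np.array([69.74,-.04,-134.28])
# tool axes from camera at that time: assume fixed
c0=pickle.load(open('pics/wrist0.png.pkl','rb'))
R0=cv2.Rodrigues(np.array(c0['rvec'],float))[0]
T0=np.array([[ 8.93010407e-01,4.50035516e-01,-6.69305137e-04],[4.50036000e-01,-8.93009764e-01,1.07749750e-03],[-1.12783879e-04,-1.26342789e-03,-9.99999196e-01]])
Rt=Rc.T@R0@T0   # tool rot in world
print('tool rot vs obs',np.round(Ro.from_matrix(Rt@R.T).as_rotvec(),4),'tcp',C-Rt@Ct,p)
for v in(104,105,106,107):
  _,d=ray(c,320,v);d=Rt.T@d
  for z in(-18,-10,0,52):
    print(v,z,np.round((Ct+d*(z-Ct[2])/d[2])[:2],1),end=' ')
  print()
# lateral phone: edges at row 150,200,240
for v in(130,170,210,240):
  row=g[v,300:345];dark=np.where(row<45)[0]+300;print(v,dark.min(),dark.max())
  for u in(dark.min(),dark.max()+1):
    _,d=ray(c,u-.5,v);d=Rt.T@d;print([np.round((Ct+d*(z-Ct[2])/d[2])[:2],1).tolist() for z in(-18,52)])
E
```

```text
[ 55 124 107 105 108 111  58   3  14  15  30  37  22  16  23  20  10  27]
tool rot vs obs [ 0.0012  0.0014 -0.0027] tcp [505.82807288 -17.94900263 174.84735919] [506.37505831 -17.16813807 175.04408482]
104 -18 [72.9  0.2] 104 -10 [73.1  0.3] 104 0 [73.4  0.3] 104 52 [74.8  0.4] 
105 -18 [72.6  0.2] 105 -10 [72.8  0.3] 105 0 [73.   0.3] 105 52 [74.3  0.4] 
106 -18 [72.2  0.2] 106 -10 [72.4  0.3] 106 0 [72.6  0.3] 106 52 [73.8  0.4] 
107 -18 [71.9  0.2] 107 -10 [72.1  0.3] 107 0 [72.2  0.3] 107 52 [73.2  0.4] 
130 310 331
[[64.0, -3.5], [60.5, -5.6]]
[[64.0, 4.3], [60.5, 7.0]]
170 310 338
[[49.6, -3.6], [37.5, -5.8]]
[[49.6, 7.0], [37.5, 11.3]]
210 310 331
[[34.2, -3.7], [12.8, -6.0]]
[[34.2, 4.6], [12.8, 7.4]]
240 310 330
[[22.0, -3.8], [-6.8, -6.1]]
[[22.0, 4.4], [-6.8, 7.0]]
```

Request:
drive_tool([
  [[0,-0.002,-0.01,0.0034,-0.0063,-0.0016,1],[0,-0.002,-0.015,0,0,0,1],[0,-0.002,-0.015,0,0,0,1],[0,0,-0.015,0,0,0,1],[0,0,-0.01,0,0,0,1],[0,0,-0.005,0,0,0,1],[0,0,0,0,0,0,1],[0,0,0,0,0,0,1]],
])

```text
time_s: 16.7
ee_pos: [506.5, -24.1, 104.7]
eef_rot: [[0.976, -0.218, -0.0], [-0.218, -0.976, 0.0], [-0.0, -0.0, -1.0]]
contact_force: [0.8, 0.3, -1.0]
finger_gap: 6.2
```

```bash
python3 - <<'E'
from h import *
DK=np.array([506.1,-23.2,0])
togo(DK+60*ez,RDK)
c=cap('wrist','wrist16.png')
togo(DK+60*ez,RDK)
img=c['img'][:,:,::-1].copy()
for hx,hy,z in((79,9.5,42),(91,32,42),(75,5.5,38)):
    P=np.array([np.r_[DK[:2],z]+dx*sx*hx+dy*sy*hy for sx,sy in((1,1),(1,-1),(-1,-1),(-1,1),(1,1))])
    cv2.polylines(img,[np.round(proj(c,P)*8).astype(int)],False,(0,255,0),1,cv2.LINE_AA,3)
cv2.imwrite('pics/w16o.png',cv2.resize(np.hstack([img,c['img'][:,:,::-1]])[20:260,:],None,fx=1,fy=1) if 0 else cv2.resize(np.hstack([img[40:260,260:380],c['img'][40:260,260:380,::-1]]),None,fx=2.7,fy=2.7,interpolation=cv2.INTER_NEAREST))
E
```

```text
t 16.7 pos [506.5 -24.1 104.7] dpos [ -0.4   0.9 -44.7] drot [-0.0001 -0.0003  0.0021] F [ 0.8  0.3 -1. ] gap 6.2 q [-0.01  0.33 -0.08  2.09  0.04  0.72 -1.91]
t 16.75 pos [506.6 -24.2 104.9] dpos [ -0.5   1.  -44.9] drot [-0.      0.0001  0.0022] F [-0.5  0.8 -1.8] gap 6.1 q [-0.01  0.33 -0.08  2.09  0.04  0.72 -1.91]
```

View pics/w16o.png

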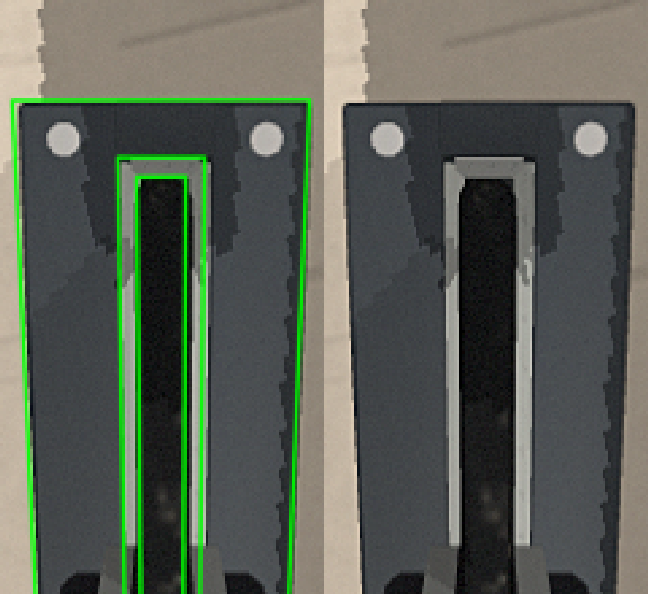

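Request:
drive_tool([
  [[-0.0004,-0.0001,-0.004,0,0,0.002,1],[0,0,-0.004,0,0,0,1],[0,0,-0.003,0,0,0,1],[0,0,-0.002,0,0,0,1],[0,0,-0.002,0,0,0,1],[0,0,-0.001,0,0,0,1],[0,0,0,0,0,0,1],[0,0,0,0,0,0,1]],
])

```text
time_s: 17.55
ee_pos: [505.9, -24.4, 88.4]
eef_rot: [[0.976, -0.217, -0.001], [-0.217, -0.976, -0.0], [-0.001, 0.0, -1.0]]
contact_force: [-0.1, 0.2, -2.2]
finger_gap: 6.0
```

```bash
python3 - <<'E'
from h import *
togo(DK+60*ez,RDK);print(manip.get_obs()['moment'])
c=cap('wrist','wrist17.png')
cv2.imwrite('pics/w17z.png',cv2.resize(c['img'][40:260,260:380,::-1],None,fx=2.7,fy=2.7,interpolation=cv2.INTER_NEAREST))
E
```

```text
t 17.55 pos [505.9 -24.4  88.4] dpos [  0.4   1.2 -28.4] drot [ 0.     -0.0007  0.0004] F [-0.1  0.2 -2.2] gap 6.0 q [-0.01  0.36 -0.08  2.1   0.04  0.68 -1.91]
[ 0.02380183 -0.02564577 -0.02007829]
```

View pics/w17z.png

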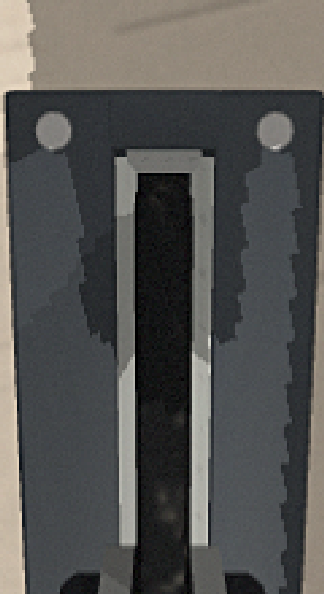

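Request:
drive_tool([
  [[0,0,-0.004,0,0,0,1],[0,0,-0.005,0,0,0,1],[0,0,-0.005,0,0,0,1],[0,0,-0.004,0,0,0,1],[0,0,-0.003,0,0,0,1],[0,0,-0.002,0,0,0,1],[0,0,-0.001,0,0,0,1],[0,0,0,0,0,0,1]],
])

```text
time_s: 18.4
ee_pos: [505.8, -24.4, 64.3]
eef_rot: [[0.976, -0.217, -0.001], [-0.217, -0.976, -0.0], [-0.001, 0.0, -1.0]]
contact_force: [-0.3, -0.1, -1.8]
finger_gap: 6.1
```

Request:
drive_tool([
  [[0,0,-0.001,0,0,0,1],[0,0,-0.001,0,0,0,1],[0,0,-0.0007,0,0,0,1],[0,0,-0.0005,0,0,0,1],[0,0,-0.0003,0,0,0,1],[0,0,0,0,0,0,1],[0,0,0,0,0,0,1],[0,0,0,0,0,0,1]],
])

```text
time_s: 19.2
ee_pos: [505.8, -24.4, 60.9]
eef_rot: [[0.976, -0.217, -0.001], [-0.217, -0.976, -0.0], [-0.001, 0.0, -1.0]]
contact_force: [-0.7, -0.1, -1.9]
finger_gap: 6.5
```

Request:
drive_tool([
  [[0,0,-0.0005,0,0,0,1],[0,0,-0.0005,0,0,0,1],[0,0,-0.0005,0,0,0,1],[0,0,0,0,0,0,1],[0,0,0,0,0,0,1],[0,0,0,0,0,0,1],[0,0,0,0,0,0,1],[0,0,0,0,0,0,1]],
])

```text
time_s: 20.0
ee_pos: [505.7, -24.3, 59.7]
eef_rot: [[0.976, -0.217, -0.001], [-0.217, -0.976, -0.0], [-0.001, 0.0, -1.0]]
contact_force: [-4.1, 0.7, 8.2]
finger_gap: 6.1
```

Request:
drive_tool([
  [[0,0,-0.0004,0,0,0,1],[0,0,0,0,0,0,1],[0,0,0,0,0,0,1],[0,0,0,0,0,0,0.5],[0,0,0,0,0,0,0.2],[0,0,0,0,0,0,0],[0,0,0,0,0,0,0],[0,0,0,0,0,0,0]],
])

```text
time_s: 20.8
ee_pos: [505.8, -24.4, 58.9]
eef_rot: [[0.976, -0.217, -0.001], [-0.217, -0.976, -0.0], [-0.001, 0.0, -1.0]]
contact_force: [-0.2, -0.7, -0.6]
finger_gap: 42.9
```

```bash
python3 - <<'E'
from h import *
togo(DK+60*ez,RDK)
c=cap('wrist','wrist18.png');s=cap('side','side18.png')
cv2.imwrite('pics/w18z.png',np.hstack([cv2.resize(c['img'][40:300,220:420,::-1],(400,520)),cv2.resize(s['img'][180:250,290:370,::-1],(400,350))if 0 else cv2.resize(s['img'][170:261,290:360,::-1],(400,520))]))
E
```

```text
t 20.8 pos [505.8 -24.4  58.9] dpos [0.5 1.2 1.1] drot [ 0.     -0.0009  0.0004] F [-0.2 -0.7 -0.6] gap 42.9 q [-0.02  0.41 -0.08  2.12  0.05  0.62 -1.92]
```

View pics/w18z.png

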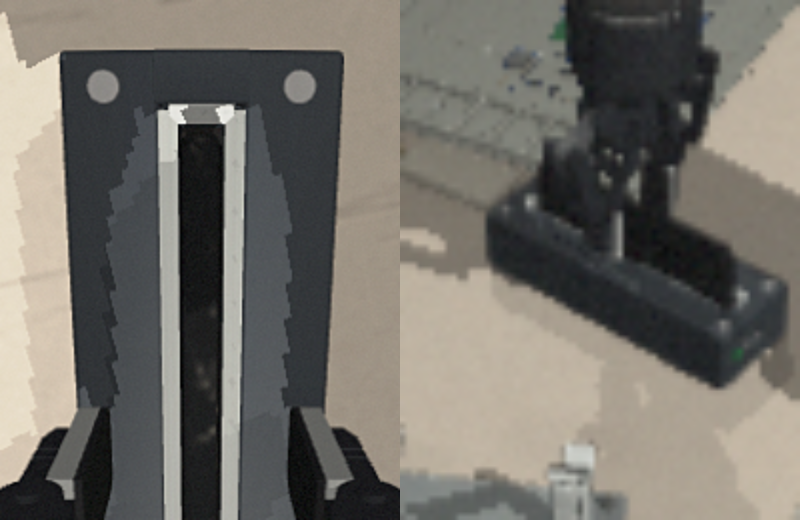

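Phone stands centred in the slot, both fingers are clear of it. Now withdraw straight up and look from above.

Request:
drive_tool([
  [[0,0,0.015,0,0,0,0],[0,0,0.025,0,0,0,0],[0,0,0.03,0,0,0,0],[0,0,0.04,0,0,0,0],[0,0,0.04,0,0,0,0],[0,0,0.03,0,0,0,0],[0,0,0.02,0,0,0,0],[0,0,0,0,0,0,0]],
])

```text
time_s: 21.7
ee_pos: [507.0, -24.3, 261.8]
eef_rot: [[0.976, -0.217, 0.004], [-0.217, -0.976, 0.0], [0.004, -0.001, -1.0]]
contact_force: [-0.3, 0.4, -0.4]
finger_gap: 42.6
```

Request:
drive_tool([
  [[0,-0.02,0.01,0,0,0,0],[0,-0.03,0.01,0,0,0,0],[0,-0.03,0.01,0,0,0,0],[0,-0.03,0.01,0,0,0,0],[0,-0.03,0,0,0,0,0],[0,-0.02,0,0,0,0,0],[0,0,0,0,0,0,0],[0,0,0,0,0,0,0]],
])

```text
time_s: 22.5
ee_pos: [505.6, -184.2, 298.2]
eef_rot: [[0.976, -0.217, -0.002], [-0.217, -0.976, 0.0], [-0.002, 0.0, -1.0]]
contact_force: [1.1, 0.7, 0.1]
finger_gap: 42.7
```

```bash
python3 - <<'E'
from h import *
togo(DK+60*ez,RDK)
c=cap('wrist','wrist19.png');s=cap('side','side19.png');t=cap('top','top19.png')
for C,nm in((c,'w'),(s,'s')):
  img=C['img'][:,:,::-1].copy()
  Dc=np.array([506.1,-23.9,0])
  for z in(78,42):
    hx,hy=(73,4) if z==78 else (91,32)
    P=np.array([Dc+ez*z+dx*sx*hx+dy*sy*hy for sx,sy in((1,1),(1,-1),(-1,-1),(-1,1),(1,1))])
    cv2.polylines(img,[np.round(proj(C,P)*8).astype(int)],False,(0,255,0),1,cv2.LINE_AA,3)
  cv2.imwrite(f'pics/{nm}19o.png',img if nm=='w' else cv2.resize(np.hstack([img[180:260,290:370],C['img'][180:260,290:370,::-1]]),None,fx=4.5,fy=4.5,interpolation=cv2.INTER_NEAREST))
cv2.imwrite('pics/t19.png',cv2.resize(t['img'][120:300,160:440,::-1],None,fx=2.8,fy=2.8))
E
```

```text
t 22.5 pos [ 505.6 -184.2  298.2] dpos [   0.7  161.  -238.2] drot [-0.0003 -0.0019  0.0009] F [1.1 0.7 0.1] gap 42.7 q [ 0.19  0.15  0.05  1.84 -0.01  1.15 -1.55]
```

View pics/w19o.png

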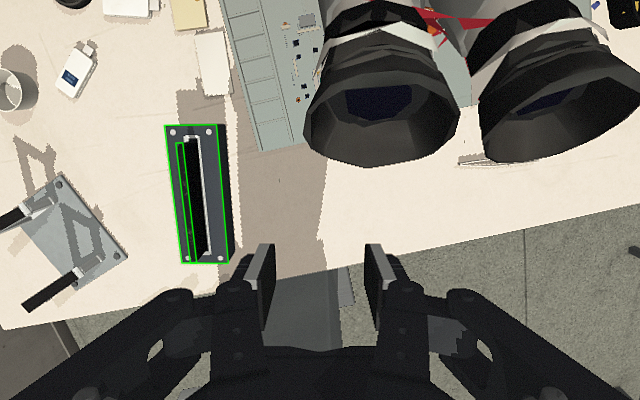

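View pics/s19o.png

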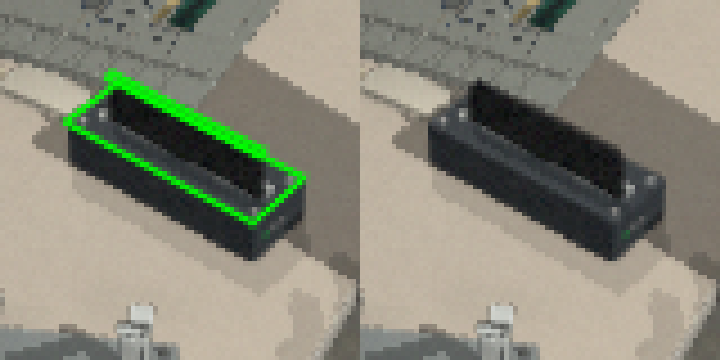

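View pics/t19.png

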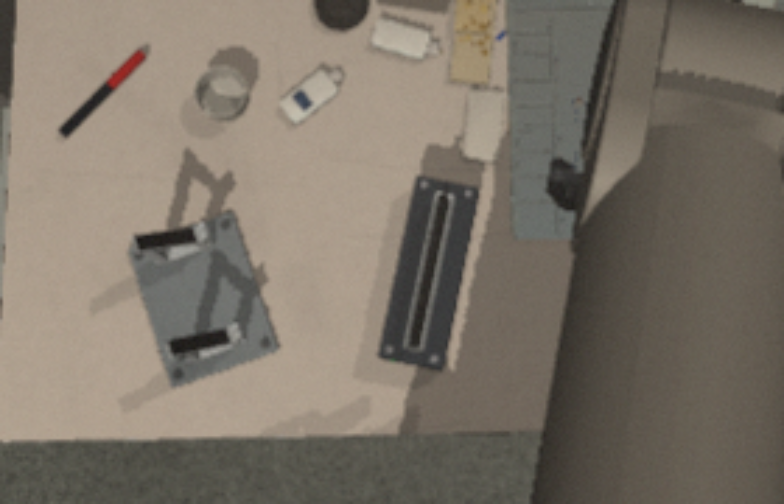

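```bash
python3 - <<'E'
from h import *
o=manip.get_obs();print(o['time_s'],np.abs(o['qd']).max(),o['contact_force'])
print(manip.finish_job())
E
```

```text
22.65 0.003512142093201903 [-1.05925624  0.23854842 -0.04767202]
the job is handed in; nothing more can be done
None
```

The phone is standing on its long edge in the dock slot. The job was handed in at 22.65 s.

- **Laying it down:** I took the phone across its long edges and laid it on the rest's rails. I let go there, and the wrist picture showed it lying against the stops.
- **Lowering it:** I then pinched its upper long edge along the 45° slope, turned it upright and lowered it into the slot under grip. It touched the slot floor at a tool height of 59.7 mm with about 8 N; the expected height was about 60 mm. I pressed it down another 0.4 mm, then let go and backed away.

**Last checks:**
- **Phone:** It stands upright and centred in the slot. Its top is within about 1 pixel (about 2 mm) of where a fully seated phone should be.
- **Bystanders:** The dish, pen and USB meter look unmoved in the top view. The tweezers are hidden by the arm there and show at only the edge of the last wrist view, so I did not measure them.
- **Robot:** The gripper was clear of everything, with about 1 N at the wrist.

**Disagreements:**
- The opening read about 2 mm less than the phone's stated sizes in both grasps: 67.5 mm for 70, and 6.3 mm for 8.
- My two readings of the dock's sideways position differed by about 1 mm.

Neither caused trouble.

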